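# Tip the punch blanks out of the tilt tray and shut their case

### The job

Tip the four steel punch blanks into the open orange case: lift the hinged tray at its handle end until all of them have slid out over the lip, then lower it gently until it lies on its rests again. Then swing the case's raised lid over and shut it fully, edge to edge, leaving the bottle, the can and the lilac-lidded box alone.

Things in the scene. Friction and masses are not known exactly. Their poses are not given: they have to be found in the camera images.
- tray_hinge (a point): Middle of the tray's hinge line, 40 mm above the worktop, on the fixed dark green steel stand (base plate 120 x 190 x 6 mm, two 55 mm high cheeks). x along the hinge line, y from the hinge towards the tray's handle (the case lies on the -y side), z up. These axes do not move with the tray.
- tray (a joint): The tray's tilt, rad: 0 = level on its rests, grows as the handle end is lifted, stop at 1.0. The tray weighs 0.45 kg with a little hinge drag and falls back if let go; lifting the handle takes 2 to 3 N. Blanks begin to slide at 0.3 to 0.5 rad; at 0.8 to 0.95 all slide out within a second. Tilted, the lip swings forward over the case's rim, where it would block the lid.
- tray_handle (a point): Middle of the handle at the tray's free end: a round black grip, 12 mm thick, 76 mm long along the hinge direction (x), 60 mm clear of the tray's end wall, nothing under it but the worktop. With the tray level it is 230 mm (in y) from the hinge line and 52 mm above it, so 92 mm above the worktop. Moves and turns with the tray.
- tray_lip (a point): Middle of the open lip of the aluminium tray, on its floor; with the tray level 15 mm beyond the hinge line (-y) and 86 mm above the worktop. The smooth floor is 108 mm wide (x) and 185 mm long (y), its sides up to 25 mm high, with an end wall 170 mm from the hinge line. Moves with the tray.
- case: Orange plastic carrying case in two hinged halves, loose on the worktop close to the lip; 132 mm (x) by 140 mm (y), 0.75 kg. Origin: centre of the underside of its lower half; z up, +y towards the tray (up to 0.04 rad off the tray's direction). The lower half is 40 mm high with 3 mm walls and floor, open at the top.
- case_hinge (a point): Middle of the lid's hinge line: the top of the lower half's wall farthest from the tray, 70 mm from the case's centre (-y) and 40 mm up. x along the hinge line, +y towards the tray, z up.
- case_lid (a joint): The lid half's angle, rad: 0 = shut, edge to edge on the lower half; grows as it opens, stop at 2.0. It starts open (1.65 to 1.95, leaning back a little, inside facing the tray). A shell 132 x 140 mm, 18 mm deep; the stiff hinge keeps it wherever it is left: moving it takes 1 to 2 N at the free edge.
- lid_edge (a point): Middle of the lid's free edge, on its outer face: 140 mm from the hinge line and 18 mm to the outside of the lid's rim. Moves and turns with the lid (y from the hinge to the free edge, z out of the outer face); with the lid shut it is 58 mm above the worktop.
- blank_0_mid (a point): Centre of a round steel punch blank, 62 mm long, about 8 mm thick (its length is its y axis, z up through it), lying lengthwise on the tray's floor, towards its handle end.
- blank_1_mid (a point): Centre of a round steel punch blank, 68 mm long, about 8 mm thick (its length is its y axis, z up through it), lying lengthwise on the tray's floor, towards its handle end.
- blank_2_mid (a point): Centre of a round steel punch blank, 74 mm long, about 8 mm thick (its length is its y axis, z up through it), lying lengthwise on the tray's floor, towards its handle end.
- blank_3_mid (a point): Centre of a round steel punch blank, 80 mm long, about 8 mm thick (its length is its y axis, z up through it), lying across the tray, nearer the lip.
- bottle: Bystander: brown dropper bottle, 33 mm thick, 102 mm tall, standing beyond the case. Origin at the centre of its foot.
- talc_can: Bystander: orange and white talc can with a red cap, 62 mm thick, 114 mm tall, standing beyond the tray. Origin at the centre of its foot.
- lilac_box: Bystander: flat dark blue box with a lilac lid, 84 x 115 x 29 mm, left of the tray's handle. Origin at the centre of its underside.

How it is judged:
On the way, in this order (a step that is already met when the one before it is completed fails the run):
1. all four blanks have slid into the case while the tray is still tilted up (x of blank_0_mid in the frame of case between -0.066 and 0.066 m and y of blank_0_mid in the frame of case between -0.07 and 0.07 m and z of blank_0_mid in the frame of case between 0 and 0.04 m and x of blank_1_mid in the frame of case between -0.066 and 0.066 m and y of blank_1_mid in the frame of case between -0.07 and 0.07 m and z of blank_1_mid in the frame of case between 0 and 0.04 m and x of blank_2_mid in the frame of case between -0.066 and 0.066 m and y of blank_2_mid in the frame of case between -0.07 and 0.07 m and z of blank_2_mid in the frame of case between 0 and 0.04 m and x of blank_3_mid in the frame of case between -0.066 and 0.066 m and y of blank_3_mid in the frame of case between -0.07 and 0.07 m and z of blank_3_mid in the frame of case between 0 and 0.04 m and value of joint tray above 0.3 rad), for 0.1 s.
2. the tray lies level on its rests again, the case's lid still being open (value of joint tray below 0.03 rad and value of joint case_lid above 0.8 rad), for 0.2 s.
At the end, for the whole second after the job is handed in: All four blanks lie inside the case's lower half, the tray lies level on its rests (within 0.03 rad), the case stands flat and at rest on the worktop (within 0.05 rad), and its lid is shut (within 0.025 rad, 3.5 mm at the free edge) (x of blank_0_mid in the frame of case between -0.066 and 0.066 m and y of blank_0_mid in the frame of case between -0.07 and 0.07 m and z of blank_0_mid in the frame of case between 0 and 0.04 m and x of blank_1_mid in the frame of case between -0.066 and 0.066 m and y of blank_1_mid in the frame of case between -0.07 and 0.07 m and z of blank_1_mid in the frame of case between 0 and 0.04 m and x of blank_2_mid in the frame of case between -0.066 and 0.066 m and y of blank_2_mid in the frame of case between -0.07 and 0.07 m and z of blank_2_mid in the frame of case between 0 and 0.04 m and x of blank_3_mid in the frame of case between -0.066 and 0.066 m and y of blank_3_mid in the frame of case between -0.07 and 0.07 m and z of blank_3_mid in the frame of case between 0 and 0.04 m and value of joint tray below 0.03 rad and value of joint case_lid below 0.025 rad and angle between case's own z axis and vertical below 0.05 rad and linear speed of case below 0.02 m/s); the robot touches nothing.
It fails at once if the tray falls or is slammed down (faster than 2 rad/s, about 0.45 m/s at the handle) (velocity of joint tray below -2 rad/s).
It fails at once if the bottle is pushed more than 20 mm or knocked over (distance of bottle from where it was at the start of the episode above 0.02 m or angle between bottle's own z axis and vertical above 0.3 rad).
It fails at once if the can is pushed more than 20 mm or knocked over (distance of talc_can from where it was at the start of the episode above 0.02 m or angle between talc_can's own z axis and vertical above 0.3 rad).
It fails at once if the lilac-lidded box is pushed more than 20 mm or knocked over (distance of lilac_box from where it was at the start of the episode above 0.02 m or angle between lilac_box's own z axis and vertical above 0.3 rad).
It also fails if it takes over 64 s, if anything falls off the work surface, if the arm or the gripper's body presses on something with over 40 N, if the wrist force passes 120 N, or if a joint passes its speed limit or range.

### The arm

A 7-joint arm with a two-finger parallel gripper is mounted at the origin on a cart in front of the work surface, level with it; the furniture and walls round the work are solid. World frame = base frame: x ahead of the robot, y to its left, z up, the work surface at z = 0. Lengths are in m, angles in rad, forces in N, time in s.
With the tool pointing down it reaches from about 0.4 to 0.85 m from the base axis. Payload 4.5 kg.
Tool frame: the origin (TCP) lies between the finger pads; the fingertips stand 11 mm ahead of it and the grasp point (between the pads) lies 8 mm behind it (r.nose_length is the distance from the TCP to the fingertips, in m); z points along the fingers, y is the line along which they close (so a half turn about z gives the same grasp; the last joint's range is limited). The gripper opens to 88 mm and grips with 3 to 60 N. Pads are 18 mm wide; open, the fingers measure 123 mm over their backs; the gripper's body (75 mm by 187 mm) begins 45 mm behind the grasp point.
Start: joints at [-1.095, 0.689, -0.195, 1.565, 0.157, 0.902, -0.215], TCP at [0.267, 0.565, 0.25] pointing down, gripper open.
Joint ranges: [-3.01, 3.01], [-0.46, 2.08], [-1.47, 1.51], [0.13, 2.56], [-1, 4.14], [0.04, 2.09], [-2.66, 2.66]. Speed limits (rad/s): [2.57, 2.57, 3.14, 3.14, 3.14, 3.14, 3.14].

### API

Orientations are given as a unit quaternion [x, y, z, w].
In Python, from plant import get_state, snapshot, camera_model, r gives the robot as it stands.
- The arm moves only by the shell command python3 -m inch 'ROWS' [FORCE]. ROWS is text: rows parted by semicolons, each of 7 numbers parted by spaces: the opening, from -1 (shut) to 1 (fully open), then the shift along the tool's x, y, z in m, then the turn, a rotation vector about the tool's x, y, z in rad. A call has 1 to 20 rows; each row shifts and turns the commanded pose from where the row before left it, along the tool's axes as they then stand; what a row does not reach is not made up. A row lasts 1/12 s, in which the tool goes at most 41.7 mm and 7.16 degrees, less where a joint would pass 70% of its speed; a pose out of reach is approached as far as the arm can. A call is refused whole if a number of a shift passes 0.0417 or a number of a turn 0.125, either way. A call with a gripper value outside its range is refused whole. The fingers move at their own pace and stop on an object; FORCE is the grip in N (left out, the last holds). Time passes only in rows, so rows that do not move let the fingers close. It gives the time, the measured TCP pose, the force, the opening and the grip force at its end, in the units of the state.
- get_state(): the state, without advancing time (a new reading comes with each control period).
- snapshot(name): name is "side" or "top" or "wrist"; returns (picture, depth): 420x560x3 uint8, red, green, blue; 420x560 float32, m along the optical axis (not along the pixel's ray), 0 where there is no reading.
- camera_model(name): a dict with "intrinsics" (3x3 intrinsics, pixels), "dist" ([k1, k2, p1, p2, k3] as OpenCV has them; the pictures are not rectified), "view" (4x4, takes a point from world to camera coordinates). Camera axes: x right, y down, z forward; pixel columns grow to the right and rows downward; lengths in m; the calibration is good to about 2 mm. A picture is of the moment at which its call begins: read the wrist's pose just before it. camera_model takes no time and is no camera call; for the wrist camera it gives the pose at the moment of the call.
- r.finish_job(): hands the job in; it is judged then, once.
The state is a dict: "clock": time; "q": joint angles; "qd": joint speeds; "joint_torque": joint torques, N m; "tool_pos": TCP position; "eef_rot": TCP orientation; "contact_force": force on the tool from outside, world axes, zero at the start; "moment": the same for the moment, N m; "opening": opening from 0.0 (shut) to 1.0 (fully open); "finger_force": force on a finger pad.
Only numpy, scipy, OpenCV 4.12 (cv2) and the standard library are available. Lean on these libraries where they do the work, as an engineer would, in place of code of your own. Each camera call takes 0.05 s, during which the arm holds its last target. There are 200 camera calls.

## Working session

There is one attempt and no reset: what is moved stays moved. The work goes in short steps, Python scripts to look and compute and a shell command to move; the robot and the scene stay as the last step left them, time stands still between calls to the robot, and variables do not carry over. Pictures are saved under pics/ and viewed, at most 10 in all, crops included, and the job is handed in when it is done.

```bash
ls; mkdir -p pics; cat > h.py <<'E'
import numpy as np, cv2
from plant import get_state, snapshot, camera_model, r
def pt(cam,u,v,d):
    K=np.array(cam["intrinsics"]);n=cv2.undistortPoints(np.array([[[u,v]]],float),K,np.array(cam["dist"]))[0,0]
    T=np.linalg.inv(np.array(cam["view"]));return (T@[n[0]*d,n[1]*d,d,1])[:3]
def onplane(cam,u,v,z):
    a=pt(cam,u,v,0);b=pt(cam,u,v,1);return a+(b-a)*(z-a[2])/(b[2]-a[2])
E
python3 - <<'E'
from h import *
s=get_state();print(s["clock"],s["tool_pos"],s["eef_rot"],s["contact_force"])
for n in("top","side"):
    p,d=snapshot(n);cv2.imwrite(f"pics/{n}0.png",p[:,:,::-1]);np.savez(f"{n}0.npz",p=p,d=d)
    print(n,np.linalg.inv(np.array(camera_model(n)["view"])).round(3))
E
```

```text
pics
0.0 [0.26700189 0.56441968 0.2489101 ] [ 2.19065243e-01  9.75709776e-01 -9.13194956e-04 -1.35611166e-04] [ 0.12579716 -1.1433804  -0.25005322]
top [[ 0.021 -0.988  0.153  0.4  ]
 [-1.    -0.022 -0.005  0.187]
 [ 0.009 -0.153 -0.988  1.097]
 [ 0.     0.     0.     1.   ]]
side [[-0.601 -0.444  0.664 -0.1  ]
 [-0.799  0.32  -0.509  0.686]
 [ 0.014 -0.837 -0.548  0.619]
 [ 0.     0.     0.     1.   ]]
```

View pics/top0.png

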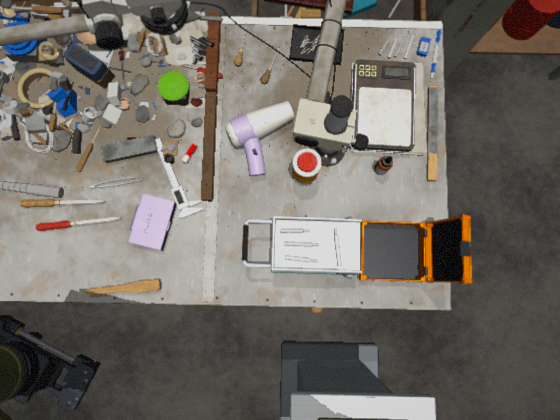

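View pics/side0.png

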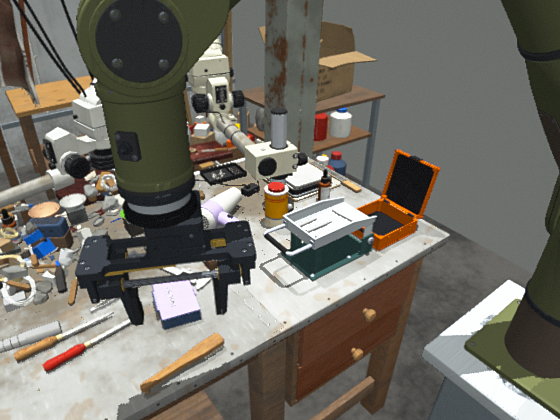

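The top view shows the tray handle at about (247,243), the floor with its blanks from (275,245) to (360,245), the case's lower half at (392,250), and the raised lid at (425–470,250). The can is at (306,166) and the bottle at (384,164). The microscope stands above the can, at (325,120). The tray axis runs roughly along world y.

```bash
python3 - <<'E'
from h import *
z=np.load("top0.npz");p,d=z["p"],z["d"];c=camera_model("top")
hsv=cv2.cvtColor(p,cv2.COLOR_RGB2HSV)
def P(u,v): return pt(c,u,v,d[v,u]).round(3)
for n,u,v in [("handle",247,243),("hTop",247,226),("hBot",247,262),("can",306,166),("bottle",384,163),("lilac",153,222),("floor",300,258),("scope",325,120),("scopehi",340,103)]: print(n,P(u,v))
# dark grip
m=((hsv[:,:,2]<60)).astype(np.uint8);m[:, :235]=0;m[:,258:]=0;m[:215]=0;m[275:]=0
vs,us=np.nonzero(m);pp=np.array([pt(c,u,v,d[v,u]) for u,v in zip(us,vs)])
k=(pp[:,2]>.07)&(pp[:,2]<.12);g=pp[k];print("grip",k.sum(),np.median(g,0),g.min(0),g.max(0))
uu=us[k].mean();vv=vs[k].mean();print("grip ray",uu,vv,onplane(c,uu,vv,.094))
mu=g[:,:2].mean(0);print("dir",np.linalg.svd(g[:,:2]-mu,full_matrices=False)[2][0])
# orange by height
m=((hsv[:,:,0]<20)&(hsv[:,:,1]>150)&(hsv[:,:,2]>120)).astype(np.uint8);m[:210]=0;m[290:]=0;m[:,:350]=0
vs,us=np.nonzero(m);pp=np.array([pt(c,u,v,d[v,u]) for u,v in zip(us,vs)])
k=(pp[:,2]>.035)&(pp[:,2]<.047);g=pp[k];print("rim",k.sum(),g.min(0),g.max(0));print(cv2.minAreaRect(g[:,:2].astype(np.float32)))
k=(pp[:,2]>.1);g=pp[k];print("lidtop",k.sum(),g.min(0),g.max(0), g[g[:,2]>g[:,2].max()-.012].mean(0))
# side walls of tray bright at z ~.11
m=np.zeros(d.shape,np.uint8);m[205:285,260:370]=1
vs,us=np.nonzero(m);pp=np.array([pt(c,u,v,d[v,u]) for u,v in zip(us,vs)])
k=(pp[:,2]>.095)&(pp[:,2]<.125);print("walls",k.sum(),cv2.minAreaRect(pp[k][:,:2].astype(np.float32)),pp[k].min(0),pp[k].max(0))
# everything high in microscope area min x
vs,us=np.mgrid[20:200:4,220:430:4];pp=np.array([pt(c,u,v,d[v,u]) for u,v in zip(us.ravel(),vs.ravel())])
for h in(.05,.1,.2,.3,.4):
    k=pp[:,2]>h
    if k.any():print(h,pp[k].min(0).round(3),pp[k].max(0).round(3))
E
```

```text
handle [0.474 0.259 0.095]
hTop [0.51  0.26  0.095]
hBot [0.434 0.258 0.095]
can [0.639 0.138 0.114]
bottle [ 0.659 -0.037  0.077]
lilac [0.521 0.478 0.029]
floor [0.445 0.146 0.093]
scope [0.716 0.105 0.19 ]
scopehi [0.716 0.086 0.282]
grip 139 [0.47335771 0.26391358 0.09760974] [0.4396061  0.25954543 0.09176198] [0.50972046 0.26885814 0.10448291]
grip ray 244.70503597122303 242.83453237410072 [0.47392163 0.26418017 0.094     ]
dir [-0.99996834  0.00795681]
rim 670 [ 0.40217042 -0.15045933  0.03503693] [0.53525482 0.00895369 0.04694799]
((0.46814966201782227, -0.07055441290140152), (0.1586844027042389, 0.13285888731479645), 89.47494506835938)
lidtop 433 [ 0.39967975 -0.18286815  0.16766368] [0.5342811  0.18731329 1.09683843] [0.39967975 0.18731329 1.09683843]
walls 779 ((0.4746738076210022, 0.12570814788341522), (0.21556736528873444, 0.11274968832731247), 89.56668853759766) [0.41761645 0.01762557 0.0950185 ] [0.53131859 0.23311358 0.1185399 ]
0.05 [ 0.4   -0.058  0.05 ] [0.992 0.341 1.097]
0.1 [0.4   0.011 0.101] [0.944 0.187 1.097]
0.2 [0.4   0.065 0.204] [0.73  0.187 1.097]
0.3 [0.4   0.187 1.097] [0.4   0.187 1.097]
0.4 [0.4   0.187 1.097] [0.4   0.187 1.097]
```

```bash
python3 -m inch '0.14 0 0 0 0 0 -0.108;0.14 0 0 0 0 0 -0.108;0.14 0 0 0 0 0 -0.108;0.14 0 0 0 0 0 -0.108;0.14 0 0 0 0 0 0;0.14 -0.02 -0.03 0 0 0 0;0.14 -0.02 -0.03 0 0 0 0;0.14 -0.02 -0.03 0 0 0 0;0.14 -0.02 -0.03 0 0 0 0;0.14 -0.02 -0.03 0 0 0 0;0.14 -0.02 -0.03 0 0 0 0;0.14 -0.02 -0.03 0 0 0 0;0.14 -0.02 -0.03 0 0 0 0;0.14 -0.02 -0.03 0 0 0 0;0.14 -0.01 -0.03 0 0 0 0;0.14 0 0 0 0 0 0;0.14 0 0 0 0 0 0' 20
python3 - <<'E'
from h import *
s=get_state();print(s["clock"],s["tool_pos"],s["eef_rot"])
c=camera_model("wrist");p,d=snapshot("wrist");cv2.imwrite("pics/w1.png",p[:,:,::-1])
print(np.linalg.inv(np.array(c["view"])).round(3)); np.savez("w1.npz",p=p,d=d,v=c["view"])
E
```

```text
clock: 1.52
tool_pos: [0.4551, 0.2607, 0.2495]
eef_rot: [0.009, 1.0, -0.001, -0.0]
contact_force: [-0.6, 1.0, -1.4]
opening: 0.571
finger_force: 0.0
1.5167 [0.45511321 0.26074978 0.24946714] [ 8.67307790e-03  9.99962166e-01 -6.52094583e-04 -1.40178913e-04]
[[ 0.018  0.957  0.289  0.38 ]
 [ 1.    -0.017 -0.006  0.261]
 [-0.001  0.289 -0.957  0.385]
 [ 0.     0.     0.     1.   ]]
```

View pics/w1.png

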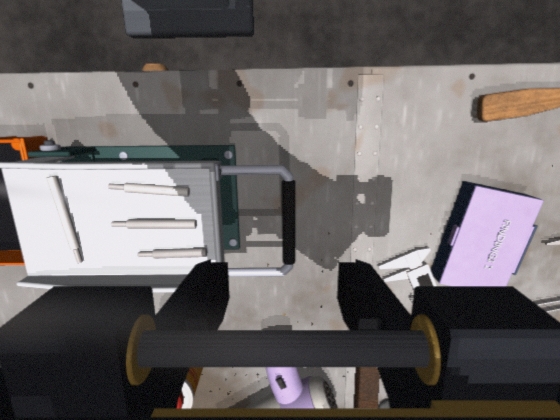

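The wrist view shows the black grip as a vertical bar centred at about (289,222), lying between the open fingers. The three lengthwise blanks and the one across the tray are all on the tray floor.

```bash
python3 - <<'E'
from h import *
z=np.load("w1.npz");c=camera_model("wrist");c["view"]=z["v"]
for uv in[(289,181),(289,222),(289,264)]: print(onplane(c,*uv,.096), pt(c,*uv,z["d"][uv[1],uv[0]]))
E
```

```text
[0.43596605 0.26524514 0.096     ] [0.43588335 0.26523942 0.09642436]
[0.47196594 0.26478472 0.096     ] [0.47146577 0.26476612 0.097565  ]
[0.51159732 0.26427721 0.096     ] [0.51119313 0.26426826 0.09688464]
```

```bash
python3 -m inch '0.14 -0.009 0.002 0.02 0 0 0;0.14 -0.009 0.002 0.02 0 0 0;0.14 0 0 0.02 0 0 0;0.14 0 0 0.02 0 0 0;0.14 0 0 0.02 0 0 0;0.14 0 0 0.02 0 0 0;0.14 0 0 0.02 0 0 0;0.14 0 0 0.015 0 0 0;0.14 0 0 0.01 0 0 0;0.14 0 0 0 0 0 0;-0.3 0 0 0 0 0 0;-0.5 0 0 0 0 0 0;-0.7 0 0 0 0 0 0;-1 0 0 0 0 0 0;-1 0 0 0 0 0 0;-1 0 0 0 0 0 0;-1 0 0 0 0 0 0;-1 0 0 0 0 0 0' 20
```

```text
clock: 3.07
tool_pos: [0.4726, 0.265, 0.085]
eef_rot: [0.006, 1.0, -0.001, -0.0]
contact_force: [-0.7, -5.2, 5.3]
opening: 0.119
finger_force: 19.4
```

```bash
python3 -c "
import numpy as np
a=.2223+np.linspace(0,.9,19);print(np.c_[np.diff(.2358*np.cos(a)),-np.diff(.2358*np.sin(a))].round(4).tolist())"
```

```text
[[-0.0029, -0.0114], [-0.0035, -0.0113], [-0.004, -0.0111], [-0.0046, -0.0109], [-0.0051, -0.0106], [-0.0056, -0.0104], [-0.0061, -0.0101], [-0.0066, -0.0097], [-0.0071, -0.0094], [-0.0076, -0.009], [-0.008, -0.0086], [-0.0084, -0.0082], [-0.0088, -0.0078], [-0.0092, -0.0074], [-0.0096, -0.0069], [-0.0099, -0.0064], [-0.0102, -0.0059], [-0.0105, -0.0054]]
```

```bash
python3 -m inch '-1 0 -0.0029 -0.0114 0 0 0;-1 0 -0.0035 -0.0113 0 0 0;-1 0 -0.004 -0.0111 0 0 0;-1 0 -0.0046 -0.0109 0 0 0;-1 0 -0.0051 -0.0106 0 0 0;-1 0 -0.0056 -0.0104 0 0 0;-1 0 -0.0061 -0.0101 0 0 0' 20
python3 -m inch '-1 0 -0.0066 -0.0097 0 0 0;-1 0 -0.0071 -0.0094 0 0 0;-1 0 -0.0076 -0.009 0 0 0;-1 0 -0.008 -0.0086 0 0 0;-1 0 -0.0084 -0.0082 0 0 0;-1 0 -0.0088 -0.0078 0 0 0;-1 0 -0.0092 -0.0074 0 0 0;-1 0 -0.0096 -0.0069 0 0 0;-1 0 -0.0099 -0.0064 0 0 0;-1 0 -0.0102 -0.0059 0 0 0;-1 0 -0.0105 -0.0054 0 0 0;-1 0 0 0 0 0 0;-1 0 0 0 0 0 0;-1 0 0 0 0 0 0;-1 0 0 0 0 0 0;-1 0 0 0 0 0 0;-1 0 0 0 0 0 0;-1 0 0 0 0 0 0;-1 0 0 0 0 0 0' 20
python3 - <<'E'
from h import *
p,d=snapshot("top");q,_=snapshot("side")
o=np.hstack([cv2.resize(p[190:310,330:490],(560,420)),q[150:270,200:440].repeat(2,0).repeat(2,1)[:420,:240] if 0 else cv2.resize(q[140:290,240:440],(240*2-240,180)) if 0 else cv2.resize(q[140:350,350:470],(240,420))])
cv2.imwrite("pics/t2.png",o[:,:,::-1])
E
```

```text
clock: 3.65
tool_pos: [0.4718, 0.2333, 0.1607]
eef_rot: [0.005, 1.0, -0.001, -0.0]
contact_force: [3.1, -5.9, -8.1]
opening: 0.118
finger_force: 20.7
clock: 5.23
tool_pos: [0.4705, 0.1389, 0.2448]
eef_rot: [0.005, 1.0, -0.0, -0.001]
contact_force: [-0.2, -5.7, -11.7]
opening: 0.124
finger_force: 20.9
```

View pics/t2.png

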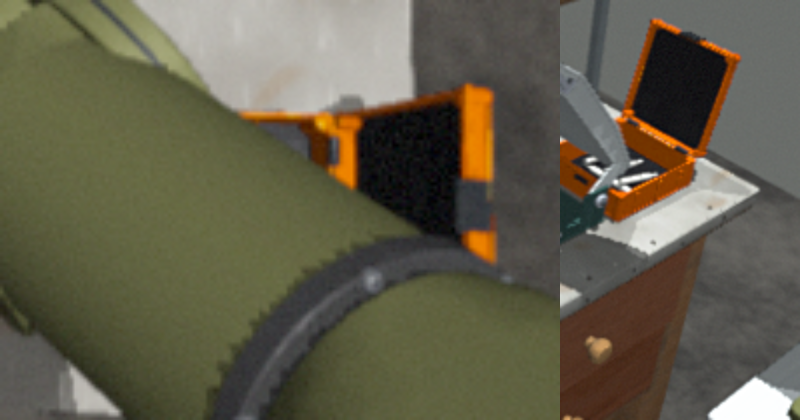

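The side view shows the tray tilted, with white blanks lying in the open case at about (620,175). I'll count them and check that the tray is empty.

```bash
python3 - <<'E'
from h import *
p,d=snapshot("wrist");q,_=snapshot("side")
o=np.hstack([p[:,:400],cv2.resize(q[185:265,350:426],(400,420),interpolation=cv2.INTER_CUBIC)])
cv2.imwrite("pics/t3.png",o[:,:,::-1])
E
```

```text
(no output)
```

View pics/t3.png

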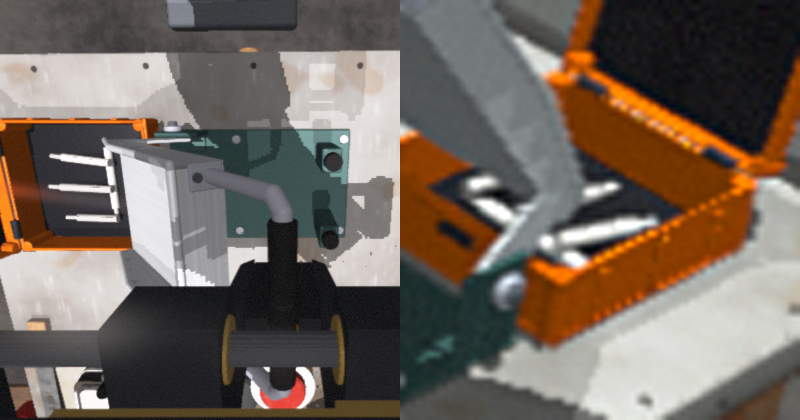

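All four blanks are in the case: three lengthwise at (80,158), (85,187) and (92,217), and one crosswise at (112,185). Now I'll lower the tray along the same arc.

```bash
python3 -m inch '-1 0 0.0105 0.0054 0 0 0;-1 0 0.0102 0.0059 0 0 0;-1 0 0.0099 0.0064 0 0 0;-1 0 0.0096 0.0069 0 0 0;-1 0 0.0092 0.0074 0 0 0;-1 0 0.0088 0.0078 0 0 0;-1 0 0.0084 0.0082 0 0 0;-1 0 0.008 0.0086 0 0 0;-1 0 0.0076 0.009 0 0 0;-1 0 0.0071 0.0094 0 0 0;-1 0 0.0066 0.0097 0 0 0;-1 0 0.0061 0.0101 0 0 0;-1 0 0.0056 0.0104 0 0 0' 20
python3 -m inch '-1 0 0.0051 0.0106 0 0 0;-1 0 0.0046 0.0109 0 0 0;-1 0 0.004 0.0111 0 0 0;-1 0 0.0035 0.0113 0 0 0;-1 0 0.0014 0.006 0 0 0;-1 0 0.0014 0.0054 0 0 0;-1 0 0 0 0 0 0;-1 0 0 0 0 0 0;-1 0 0 0 0 0 0' 20
```

```text
clock: 6.52
tool_pos: [0.4714, 0.2467, 0.1398]
eef_rot: [0.005, 1.0, -0.001, -0.001]
contact_force: [-0.7, -6.7, -3.5]
opening: 0.127
finger_force: 20.0
clock: 7.27
tool_pos: [0.4724, 0.265, 0.0856]
eef_rot: [0.006, 1.0, -0.002, -0.0]
contact_force: [-0.8, -9.6, 2.3]
opening: 0.12
finger_force: 20.0
```

```bash
python3 -m inch '-0.8 0 0 0 0 0 0;-0.6 0 0 0 0 0 0;-0.4 0 0 0 0 0 0;-0.2 0 0 0 0 0 0;0 0 0 0 0 0 0;0 0 0 0 0 0 0;0 0 0 -0.01 0 0 0;0 0 0 -0.02 0 0 0;0 0 0 -0.03 0 0 0;0 0 0 -0.03 0 0 0;0 0 0 -0.03 0 0 0;-1 0 0 -0.03 0 0 0;-1 0 0 -0.02 0 0 0;-1 0 0 0 0 0 0;-1 0 0 0 0 0 0' 20
cat > lid.py <<'E'
from h import *
def case(p,d):
    c=camera_model("top");hsv=cv2.cvtColor(p,cv2.COLOR_RGB2HSV)
    m=((hsv[:,:,0]<20)&(hsv[:,:,1]>150)&(hsv[:,:,2]>120)&(d>.3));m[:205]=0;m[300:]=0;m[:,:350]=0
    vs,us=np.nonzero(m);pp=np.array([pt(c,u,v,d[v,u]) for u,v in zip(us,vs)])
    g=pp[(pp[:,2]>.034)&(pp[:,2]<.048)];print("rim",len(g),g.min(0).round(3),g.max(0).round(3))
    for y in np.arange(-.2,.02,.01):
        k=pp[(abs(pp[:,1]-y)<.005)];
        if len(k):print(round(y,3),len(k),"z",k[:,2].min().round(3),k[:,2].max().round(3),"x",k[:,0].min().round(3),k[:,0].max().round(3))
E
python3 - <<'E'
from lid import *
z=np.load("top0.npz");case(z["p"],z["d"])
p,d=snapshot("top");print("now");case(p,d)
s=get_state();print(s["q"],s["tool_pos"],s["clock"])
v=d[243,247];print("handle",pt(camera_model("top"),247,243,v))
cv2.imwrite("pics/t4.png",p[:,:,::-1])
E
```

```text
clock: 8.52
tool_pos: [0.4727, 0.2674, 0.2563]
eef_rot: [0.005, 1.0, 0.001, 0.001]
contact_force: [-0.3, 0.6, -0.1]
opening: 0.22
finger_force: 0.0
rim 684 [ 0.402 -0.15   0.034] [0.535 0.009 0.048]
-0.18 175 z 0.168 0.181 x 0.4 0.533
-0.17 253 z 0.172 0.183 x 0.402 0.534
-0.16 2 z 0.178 0.178 x 0.406 0.413
-0.15 99 z -0.0 0.052 x 0.407 0.531
-0.14 233 z 0.004 0.073 x 0.403 0.531
-0.13 103 z 0.033 0.051 x 0.402 0.534
-0.12 16 z 0.0 0.043 x 0.402 0.531
-0.11 12 z 0.036 0.044 x 0.404 0.533
-0.1 19 z 0.001 0.042 x 0.402 0.533
-0.09 15 z 0.01 0.045 x 0.404 0.533
-0.08 17 z 0.024 0.042 x 0.403 0.533
-0.07 17 z 0.024 0.043 x 0.403 0.532
-0.06 16 z -0.003 0.042 x 0.403 0.532
-0.05 10 z 0.036 0.044 x 0.405 0.532
-0.04 9 z 0.032 0.041 x 0.405 0.533
-0.03 11 z 0.031 0.043 x 0.404 0.534
-0.02 16 z 0.028 0.043 x 0.402 0.534
-0.01 19 z 0.004 0.043 x 0.404 0.534
0.0 62 z 0.026 0.045 x 0.404 0.535
0.01 102 z 0.013 0.044 x 0.404 0.533
now
rim 665 [ 0.402 -0.15   0.034] [0.535 0.009 0.048]
-0.18 178 z 0.168 0.178 x 0.4 0.533
-0.17 249 z 0.171 0.183 x 0.402 0.534
-0.16 9 z 0.176 0.181 x 0.402 0.482
-0.15 110 z -0.0 0.1 x 0.407 0.531
-0.14 241 z 0.001 0.075 x 0.403 0.533
-0.13 113 z 0.004 0.052 x 0.402 0.534
-0.12 16 z 0.0 0.043 x 0.402 0.532
-0.11 10 z 0.034 0.042 x 0.404 0.532
-0.1 18 z 0.013 0.043 x 0.402 0.533
-0.09 15 z 0.013 0.044 x 0.404 0.533
-0.08 21 z 0.004 0.042 x 0.403 0.533
-0.07 17 z 0.022 0.042 x 0.403 0.533
-0.06 17 z -0.004 0.043 x 0.403 0.532
-0.05 7 z 0.034 0.041 x 0.405 0.533
-0.04 10 z 0.033 0.041 x 0.405 0.532
-0.03 11 z 0.03 0.043 x 0.404 0.534
-0.02 10 z 0.027 0.044 x 0.404 0.534
-0.01 11 z 0.007 0.042 x 0.53 0.533
0.0 39 z 0.026 0.046 x 0.43 0.535
0.01 88 z 0.034 0.044 x 0.432 0.533
[-0.36698036  0.58922683 -0.3778132   1.80486337  0.28939389  0.80157096
  0.6713348 ] [0.47209534 0.26680688 0.25499518] 8.5667
handle [0.42950479 0.21633134 0.69263934]
```

View pics/t4.png

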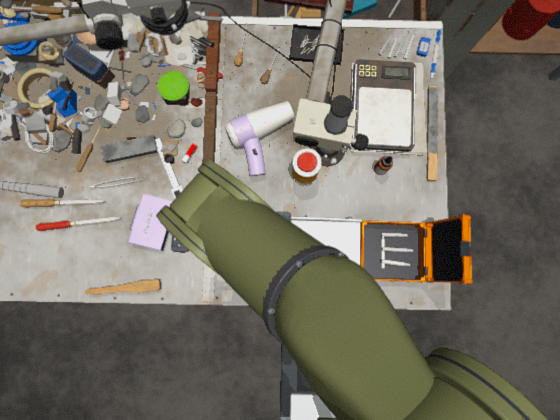

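The blanks rest in the case at about (395,250), the lid is still raised at (450,250), and the can and bottle are unmoved. From the lid measurements: hinge at y≈-0.130, angle ≈1.83 rad. I'll turn the tool 90° and go behind the lid.

```bash
python3 -m inch '-1 0 0 0 0 0 0.12;-1 0 0 0 0 0 0.12;-1 0 0 0 0 0 0.12;-1 0 0 0 0 0 0.12;-1 0 0 0 0 0 0.12;-1 0 0 0 0 0 0.12;-1 0 0 0 0 0 0.12;-1 0 0 0 0 0 0.12;-1 0 0 0 0 0 0.12;-1 0 0 0 0 0 0.12;-1 0 0 0 0 0 0.12;-1 0 0 0 0 0 0.12;-1 0 0 0 0 0 0.12;-1 0 0 0 0 0 0;-1 0 0 0 0 0 0' 20
python3 -m inch '-1 -0.035 0 -0.005 0 0 0;-1 -0.035 0 -0.005 0 0 0;-1 -0.035 0 0 0 0 0;-1 -0.035 0 0 0 0 0;-1 -0.035 0 0 0 0 0;-1 -0.035 0 0 0 0 0;-1 -0.035 0 0 0 0 0;-1 -0.035 0 0 0 0 0;-1 -0.035 0 0 0 0 0;-1 -0.035 0 0 0 0 0;-1 -0.035 0 0 0 0 0;-1 -0.035 0 0 0 0 0;-1 -0.035 0 0 0 0 0;-1 -0.035 0 0 0 0 0;-1 0 0 0 0 0 0;-1 0 0 0 0 0 0;-1 0 0 0 0 0 0' 20
python3 -c "
from h import *;print(get_state()['q'])"
```

```text
clock: 9.82
tool_pos: [0.4715, 0.2666, 0.2536]
eef_rot: [0.705, 0.709, -0.001, -0.0]
contact_force: [0.2, -0.7, 0.4]
opening: 0.005
finger_force: 0.0
clock: 11.23
tool_pos: [0.4725, -0.2223, 0.2641]
eef_rot: [0.706, 0.708, 0.0, -0.001]
contact_force: [0.5, 0.3, -0.5]
opening: 0.005
finger_force: 0.0
[ 0.33020313  0.53365733  0.03446327  1.86241756 -0.02719616  0.74748542
  0.38289805]
```

```bash
python3 - <<'E'
import numpy as np
th=np.r_[1.9:0:20j]; s=np.interp(th,[0,1.9],[.122,.11])
y=-.130+s*np.cos(th)-.018*np.sin(th)-.009; z=.04+s*np.sin(th)+.018*np.cos(th)+.011
print(np.c_[th,y,z].round(3).tolist())
print(np.c_[np.diff(y),-np.diff(z)].round(4).tolist())
E
python3 -m inch '-1 0 0 0.025 0 0 0;-1 0 -0.005 0.025 0 0 0;-1 0 0 0.025 0 0 0;-1 0 0 0.025 0 0 0;-1 0 0 0.011 0 0 0;-1 0 0 0 0 0 0;-1 0 0 0 0 0 0' 20
```

```text
[[1.9, -0.192, 0.149], [1.8, -0.182, 0.155], [1.7, -0.171, 0.159], [1.6, -0.16, 0.162], [1.5, -0.149, 0.165], [1.4, -0.138, 0.166], [1.3, -0.126, 0.165], [1.2, -0.114, 0.164], [1.1, -0.103, 0.162], [1.0, -0.092, 0.158], [0.9, -0.081, 0.153], [0.8, -0.07, 0.147], [0.7, -0.061, 0.141], [0.6, -0.052, 0.133], [0.5, -0.043, 0.124], [0.4, -0.036, 0.114], [0.3, -0.03, 0.104], [0.2, -0.024, 0.093], [0.1, -0.02, 0.081], [0.0, -0.017, 0.069]]
[[0.0099, -0.0054], [0.0105, -0.0044], [0.0109, -0.0033], [0.0113, -0.0022], [0.0115, -0.0011], [0.0116, 0.0001], [0.0116, 0.0013], [0.0115, 0.0025], [0.0112, 0.0036], [0.0108, 0.0048], [0.0104, 0.0059], [0.0098, 0.0069], [0.0091, 0.0079], [0.0083, 0.0088], [0.0074, 0.0097], [0.0064, 0.0104], [0.0053, 0.0111], [0.0042, 0.0116], [0.003, 0.012]]
clock: 11.82
tool_pos: [0.4679, -0.2213, 0.1534]
eef_rot: [0.706, 0.709, 0.0, -0.001]
contact_force: [-0.1, -0.0, 0.3]
opening: 0.004
finger_force: 0.0
```

```bash
python3 -m inch '-1 0.009 0 0 0 0 0;-1 0.009 0 0 0 0 0;-1 0.009 0 -0.001 0 0 0;-1 0.006 0 -0.002 0 0 0;-1 0.006 0 -0.002 0 0 0;-1 0.006 0 -0.002 0 0 0;-1 0.006 0 -0.002 0 0 0;-1 0.006 0 -0.001 0 0 0;-1 0.006 0 -0.001 0 0 0;-1 0.006 0 -0.001 0 0 0;-1 0.006 0 0 0 0 0;-1 0.006 0 0 0 0 0;-1 0.006 0 0 0 0 0;-1 0.006 0 0 0 0 0;-1 0 0 0 0 0 0' 20
python3 - <<'E'
from h import *
q,_=snapshot("side");cv2.imwrite("pics/t5.png",cv2.resize(q[100:300,300:500],(600,600))[:,:,::-1])
E
```

```text
clock: 13.07
tool_pos: [0.4675, -0.1283, 0.1655]
eef_rot: [0.706, 0.708, 0.0, -0.001]
contact_force: [0.6, -0.7, 0.5]
opening: 0.009
finger_force: 0.0
```

View pics/t5.png

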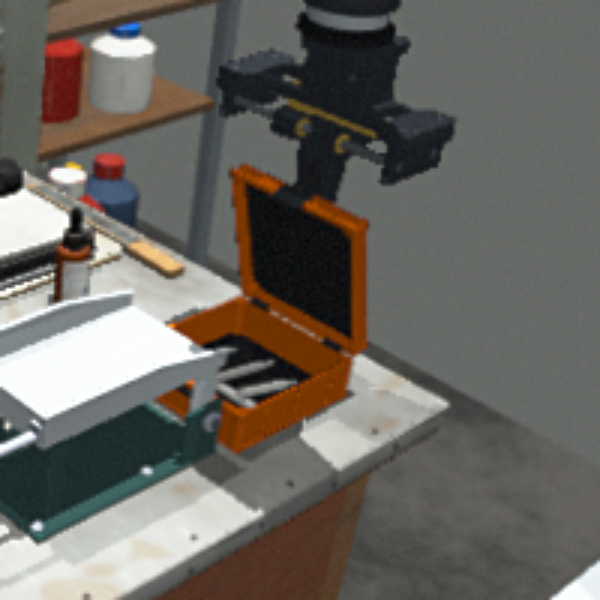

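The lid at (300,250) now stands about upright, pushed by the fingers from behind. The tray lies level, and the blanks are in the case at (260,380).

```bash
python3 -m inch '-1 0.006 0 0.0006 0 0 0;-1 0.006 0 0.0007 0 0 0;-1 0.006 0 0.0012 0 0 0;-1 0.006 0 0.0013 0 0 0;-1 0.0056 0 0.0018 0 0 0;-1 0.0056 0 0.0018 0 0 0;-1 0.0054 0 0.0024 0 0 0;-1 0.0054 0 0.0024 0 0 0;-1 0.0052 0 0.003 0 0 0;-1 0.0052 0 0.003 0 0 0;-1 0.0049 0 0.0035 0 0 0;-1 0.0049 0 0.0034 0 0 0;-1 0.0046 0 0.004 0 0 0;-1 0.0045 0 0.0039 0 0 0;-1 0.0042 0 0.0044 0 0 0;-1 0.0041 0 0.0044 0 0 0;-1 0.0037 0 0.0048 0 0 0;-1 0.0037 0 0.0049 0 0 0;-1 0.0032 0 0.0052 0 0 0;-1 0.0032 0 0.0052 0 0 0' 20
python3 -m inch '-1 0.0027 0 0.0055 0 0 0;-1 0.0026 0 0.0056 0 0 0;-1 0.0021 0 0.0058 0 0 0;-1 0.0021 0 0.0058 0 0 0;-1 0.0015 0 0.006 0 0 0;-1 0.0015 0 0.004 0 0 0;-1 0 0 0 0 0 0;-1 0 0 0 0 0 0' 20
```

```text
clock: 14.78
tool_pos: [0.4676, -0.0324, 0.1032]
eef_rot: [0.707, 0.707, 0.0, -0.0]
contact_force: [-0.4, -0.3, 1.0]
opening: 0.006
finger_force: 0.3
clock: 15.45
tool_pos: [0.4674, -0.0201, 0.0708]
eef_rot: [0.707, 0.708, -0.0, -0.0]
contact_force: [-0.3, -0.2, 0.6]
opening: 0.007
finger_force: 0.0
```

Now I'll press it shut in small steps, watching the force.

```bash
python3 -m inch '-1 0 0 0.001 0 0 0;-1 0 0 0.001 0 0 0;-1 0 0 0.001 0 0 0;-1 0 0 0 0 0 0;-1 0 0 0 0 0 0' 20; python3 -m inch '-1 0 0 0.001 0 0 0;-1 0 0 0.001 0 0 0;-1 0 0 0.001 0 0 0;-1 0 0 0 0 0 0;-1 0 0 0 0 0 0' 20
```

```text
clock: 15.87
tool_pos: [0.4678, -0.0202, 0.0692]
eef_rot: [0.707, 0.707, 0.001, 0.0]
contact_force: [-1.0, -0.3, 12.2]
opening: 0.006
finger_force: 6.1
clock: 16.28
tool_pos: [0.4678, -0.0202, 0.0687]
eef_rot: [0.707, 0.707, 0.001, 0.001]
contact_force: [-4.6, 0.9, 42.1]
opening: 0.009
finger_force: 21.3
```

```bash
python3 -m inch '-1 0 0 -0.003 0 0 0;-1 0 0 -0.003 0 0 0;-1 0 0 -0.01 0 0 0;-1 0 0 -0.02 0 0 0;-1 0 0 -0.03 0 0 0;-1 0 0 -0.03 0 0 0;-1 0 0 -0.03 0 0 0;-1 0 0 -0.03 0 0 0;-1 0 0 -0.03 0 0 0;-1 -0.035 0 0 0 0 0;-1 -0.035 0 0 0 0 0;-1 -0.035 0 0 0 0 0;-1 -0.035 0 0 0 0 0;-1 -0.035 0 0 0 0 0;-1 -0.035 0 0 0 0 0;-1 0 0 0 0 0 0;-1 0 0 0 0 0 0;-1 0 0 0 0 0 0' 20
python3 - <<'E'
from h import *
p,d=snapshot("top");q,e=snapshot("side");c=camera_model("side")
hsv=cv2.cvtColor(q,cv2.COLOR_RGB2HSV);m=((hsv[:,:,0]<20)&(hsv[:,:,1]>150)&(hsv[:,:,2]>100)&(e>.3));m[:,:350]=0
vs,us=np.nonzero(m);g=np.array([pt(c,u,v,e[v,u]) for u,v in zip(us,vs)]);g=g[(g[:,0]>.41)&(g[:,0]<.525)&(g[:,1]>-.15)&(g[:,1]<.02)&(g[:,2]>.05)]
for y in np.arange(-.12,.01,.02):
    k=g[abs(g[:,1]-y)<.01]
    if len(k):print(round(y,2),len(k),np.median(k[:,2]).round(4))
c=camera_model("top");h=[pt(c,247,v,d[v,247]).round(3).tolist() for v in(232,243,256)];print(h)
cv2.imwrite("pics/t6.png",np.hstack([p[130:290,220:500],q[130:290,260:500]])[:,:,::-1].repeat(1,0))
E
```

```text
clock: 17.78
tool_pos: [0.4675, -0.2294, 0.251]
eef_rot: [0.707, 0.707, 0.0, -0.001]
contact_force: [-0.1, -0.0, 0.1]
opening: 0.007
finger_force: 0.0
-0.12 164 0.0575
-0.1 178 0.0574
-0.08 183 0.0573
-0.06 183 0.0573
-0.04 192 0.0573
-0.02 132 0.0574
0.0 57 0.057
[[0.497, 0.26, 0.097], [0.473, 0.259, 0.097], [0.446, 0.259, 0.092]]
```

View pics/t6.png

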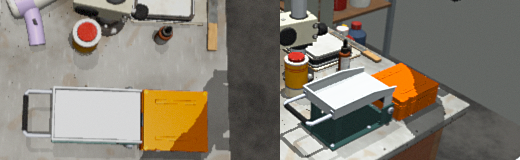

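The lid lies flat, within 0.5 mm over its whole length. The tray is empty and level, and the can and bottle are in place.

```bash
python3 -c "
from plant import r;print(r.finish_job())"
```

```text
the job is handed in; nothing more can be done
None
```

The job is handed in, verdict not shown: my checks found all four blanks in the case before I shut it, the tray empty and level, the lid shut flat, and the can and bottle unmoved (I did not re-check the lilac-lidded box at the end).

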